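# Sort two look-alike hubs by weight

## Task

The two bare-metal hubs on the mat look alike, but one is turned from solid bar and the other is hollow under its cap. Lift a hub briefly to judge its weight, then set the heavy solid one upright in the yellow tray and the light hollow one upright in the white tray, each flat on the tray floor. Set them down; do not drop them.

Things in the scene. Friction and masses are not known exactly. Their poses are not given: they have to be found in the camera images.
- hub_p_center (a point): One of two look-alike hubs: upright bare-metal barrel 44 mm in diameter with a dark cap on top and a foot flange 60 mm in diameter, 5 mm thick; 60 mm tall. Stands upright on the mat, z axis up. One hub is solid (0.67-0.83 kg), the other hollow (0.20-0.24 kg); neither look, name nor place tells which. This point is its centre, 30 mm above its underside. Grasp the barrel from above.
- hub_q_center (a point): One of two look-alike hubs: upright bare-metal barrel 44 mm in diameter with a dark cap on top and a foot flange 60 mm in diameter, 5 mm thick; 60 mm tall. Stands upright on the mat, z axis up. One hub is solid (0.67-0.83 kg), the other hollow (0.20-0.24 kg); neither look, name nor place tells which. This point is its centre, 30 mm above its underside. Grasp the barrel from above.
- yellow_tray_floor (a point): Square low tray, yellow all over, fixed to the bench: 105 x 105 mm outside, walls 4 mm thick, rim 12 mm above the bench, inner floor 5 mm above the bench. This point is the centre of the inner floor; x and y run along the sides. It takes the solid (heavy) hub.
- white_tray_floor (a point): Square low tray, white all over, fixed to the bench: 105 x 105 mm outside, walls 4 mm thick, rim 12 mm above the bench, inner floor 5 mm above the bench. This point is the centre of the inner floor; x and y run along the sides. It takes the hollow (light) hub.
Mind the look-alikes: they are no part of the job. There is more than one size of the part that bears yellow_tray_floor; the job needs the larger.

How it is judged (in metres and radians):
On the way:
1. a hub is lifted clear of the mat in the fingers (((height (world z) of hub_p_center above 0.06 m and contact force between the fingers and hub_p above 1 N) or (height (world z) of hub_q_center above 0.06 m and contact force between the fingers and hub_q above 1 N))), for 0.2 s.
At the end, for the whole second after the job is handed in: Heavy solid hub in the yellow tray, light hollow hub in the white tray: each within 35 mm of the tray's centre, flat on its floor (centre 26 to 34 mm above it), upright within 7 degrees, at rest. Load on the yellow tray over 4.5 N, on the white 1 to 4.5 N ((((horizontal distance between hub_p_center and yellow_tray_floor below 0.035 m and z of hub_p_center in the frame of yellow_tray_floor between 0.026 and 0.034 m and angle between hub_p_center's own z axis and vertical below 0.12 rad) and (horizontal distance between hub_q_center and white_tray_floor below 0.035 m and z of hub_q_center in the frame of white_tray_floor between 0.026 and 0.034 m and angle between hub_q_center's own z axis and vertical below 0.12 rad)) or ((horizontal distance between hub_q_center and yellow_tray_floor below 0.035 m and z of hub_q_center in the frame of yellow_tray_floor between 0.026 and 0.034 m and angle between hub_q_center's own z axis and vertical below 0.12 rad) and (horizontal distance between hub_p_center and white_tray_floor below 0.035 m and z of hub_p_center in the frame of white_tray_floor between 0.026 and 0.034 m and angle between hub_p_center's own z axis and vertical below 0.12 rad))) and contact force between yellow_tray and anything else above 4.5 N and contact force between white_tray and anything else between 1 and 4.5 N and linear speed of each of hub_p, hub_q below 0.02 m/s); the robot touches nothing.
It fails at once if a hub is dropped or thrown: off the fingers with its underside more than 45 mm above the bench ((height (world z) of hub_p_center above 0.075 m and contact force between the fingers and hub_p below 0.05 N) or (height (world z) of hub_q_center above 0.075 m and contact force between the fingers and hub_q below 0.05 N)).
It also fails if it takes over 51 s, if anything falls off the work surface, if the arm or the gripper's body presses on something with over 40 N, if the wrist force passes 120 N, or if a joint passes its speed limit or range.

## Robot

A 7-joint arm with a two-finger parallel gripper is mounted at the origin on a cart in front of the work surface, level with it; the furniture and walls round the work are solid. World frame = base frame: x ahead of the robot, y to its left, z up, the work surface at z = 0. Lengths are in m, angles in degrees, forces in N, time in s.
With the tool pointing down it reaches from about 0.425 to 0.875 m from the base axis. Payload 4.7 kg.
Tool frame: the origin (TCP) lies at the very end of the fingers, on their centre line; the grasp point (between the pads) lies 19 mm behind it; z points along the fingers, y is the direction in which the jaws open and shut (so a half turn about z gives the same grasp; the last joint's range is limited). The gripper opens to 87 mm and grips with 3 to 60 N. Pads are 19 mm wide; open, the fingers measure 117 mm over their backs; the gripper's body (75 mm by 190 mm) begins 51 mm behind the grasp point.
Start: joints at [76.095, 18.392, -4.016, 83.108, 1.295, 78.541, -3.26], TCP at [0.165, -0.629, 0.223] pointing down, gripper open.
Joint ranges: [-163.93, 163.93], [-17.29, 119.83], [-79.2, 71.16], [3.27, 140.29], [-89.18, 269.18], [5.43, 117.66], [-154.24, 154.24]. Speed limits (degrees/s): [147.25, 147.25, 180, 180, 180, 180, 180].

## Interface

Orientations are given as [roll, pitch, yaw] about the fixed x, y, z axes, in that order (R = Rz(yaw) Ry(pitch) Rx(roll)).
In Python, from cell import * gives the robot as it stands.
- The arm moves only by the tool drive_tool, never from a script. Its argument "moves" is text: rows parted by semicolons, each of 5 numbers parted by spaces: the shift along the tool's x, y, z in m, then the turn about the tool's z in degrees, then the gripper's target within -1 to 1 (fully open at 1, half-way at 0, shut at -1). In form: x y z yaw fingers; .... A call has exactly 8 rows; each row is the pose to reach, as a shift and turn from the pose commanded when the call began, along the tool's axes at that moment; what a row does not reach only later rows make up. A row lasts 1/10 s, in which the tool goes at most 50 mm and 8.59 degrees, less where a joint would pass 70% of its speed; a pose out of reach is approached as far as the arm can. A call with a gripper value outside its range is refused whole. The fingers move at their own pace and stop on an object; "grip_force" is the grip in N (left out, the last holds). Time passes only in rows, so rows that repeat a pose let the fingers close, or fill a call up. It gives the time, the measured TCP pose, the force and the opening at its end, in the units of the state.
- get_obs(): the state, without advancing time (a new reading comes with each control period).
- read_camera(name): name is "scene" or "top" or "wrist"; returns (picture, depth): 480x640x3 uint8, red, green, blue; 480x640 float32, m along the optical axis (not along the pixel's ray), 0 where there is no reading.
- calibration(name): a dict with "intrinsics" (3x3 intrinsics, pixels), "cam_to_world" (4x4, takes a point from camera to world coordinates); the wrist camera has in their place "T_tool_cam" (4x4, takes a point from camera to tool coordinates, whose origin is the TCP and whose axes are the flange's). Camera axes: x right, y up, looking along -z (the intrinsics and any distortion apply to the point x, -y, -z); pixel columns grow to the right and rows downward; lengths in m; the calibration is good to about 2 mm. The wrist camera is an equidistant fisheye: a pixel r from the principal point sees the ray r / f radians off the axis. A picture is of the moment at which its call begins: read the wrist's pose just before it. calibration takes no time and is no camera call.
- sign_off(): hands the job in, once; it reports no verdict.
Trained networks look in the newest picture that a camera, given by its name, has taken for a name from the list of things; names that differ only in an ending like _2 or _b are one class to them, and where a whole thing is asked for, a point or a joint stands for the part that bears it (a point fixed in the world has none). Each returns a list of dicts, best first, with "conf" (0 to 1); they miss things now and then, are a little off and sometimes report something else, mostly with a low value. They report only what shows in the picture. A call takes as long as a camera call. They do not tell look-alikes from the thing itself.
- search_frame(camera, name): "uv" ([column, row] in pixels, amid what is visible of it).
- pinpoint(camera, name): "uv" ([column, row] in pixels: a listed point, or the origin of a listed thing).
The state is a dict: "time_s": time; "qpos": joint angles; "joint_velocities": joint speeds; "effort": joint torques, N m; "tool_pos": TCP position; "tool_rot": TCP orientation; "force": force on the tool from outside, world axes, zero at the start; "wrist_torque": the same for the moment, N m; "grip_width": finger opening in m.
Only numpy, scipy, OpenCV 4.12 (cv2) and the standard library are available. Lean on these libraries where they do the work, as an engineer would, in place of code of your own. Each camera call takes 0.05 s, during which the arm holds its last target. There are 200 camera calls.

## Working session

There is one attempt and no reset: what is moved stays moved. The work goes in short steps, Python scripts to look and compute and a tool call to move; the robot and the scene stay as the last step left them, time stands still between calls to the robot, and variables do not carry over. Pictures are saved under pics/ and viewed, about 8 in all and at most 12, crops included, and the job is handed in when it is done.

Besides the shell and the picture viewer there is one more tool, called after "Call:" as name(argument=value, ...) on one line, values as JSON. drive_tool: Moves the arm, as the interface text tells. Its arguments: {"type":"object","properties":{"moves":{"type":"string"},"grip_force":{"type":"number"}},"required":["moves"]}

```bash
mkdir -p pics
cat > h.py <<'E'
from cell import *
import numpy as np, cv2
def px2w(cam,uv,D,c=None,z=None):
    c=c or calibration(cam);K=np.array(c["intrinsics"]);T=np.array(c["cam_to_world"])
    u,v=uv;ray=np.array([(u-K[0,2])/K[0,0],-(v-K[1,2])/K[1,1],-1.])
    if z is not None:
        d=T[:3,:3]@ray;s=(z-T[2,3])/d[2];return T[:3,3]+s*d
    d=D[int(round(v)),int(round(u))]
    return T[:3,:3]@(ray*d)+T[:3,3]
E
python3 - <<'E'
from h import *
print(get_obs())
for cam in("scene","top"):
    P,D=read_camera(cam);cv2.imwrite(f"pics/{cam}1.png",P[:,:,::-1]);np.savez(f"{cam}1.npz",P=P,D=D)
    c=calibration(cam);print(cam,c)
    for n in("hub_p_center","yellow_tray_floor","white_tray_floor"):
        for r in pinpoint(cam,n):
            print(cam,n,np.round(r["uv"],1),round(r["conf"],2),np.round(px2w(cam,r["uv"],D,c),3))
E
```

```text
{'time_s': 0.0, 'qpos': array([76.0952584 , 18.43848755, -4.01566232, 83.17599376,  1.29711858,
       78.54074741, -3.26012529]), 'joint_velocities': array([-0.02791364,  0.02431158,  0.1365018 ,  0.02686065, -0.06377687,
       -0.05815046,  0.02993178]), 'effort': array([ 7.24035181e-05, -4.91292071e+01, -4.03772732e-01, -3.12525809e+01,
       -6.40113931e-02,  4.37561644e-02,  1.41143446e-04]), 'tool_pos': array([ 0.164877  , -0.62815992,  0.22145847]), 'tool_rot': array([-1.79890135e+02,  7.85728589e-03,  1.47149447e+01]), 'force': array([-0.91694031,  0.26892095,  0.80413088]), 'wrist_torque': array([ 0.04934587,  0.01351622, -0.01804094]), 'grip_width': 0.0870339482809137}
scene {'intrinsics': array([[437.88851635,   0.        , 321.95802837],
       [  0.        , 437.88851635, 237.80246911],
       [  0.        ,   0.        ,   1.        ]]), 'cam_to_world': array([[-0.69179272,  0.37313934, -0.61821506, -0.1437706 ],
       [-0.72181917, -0.33363293,  0.60635481,  0.57708704],
       [ 0.01999793,  0.86571133,  0.50014396,  0.56384086],
       [ 0.        ,  0.        ,  
[... 265 characters left out ...]
82 -0.329  0.005]
top {'intrinsics': array([[527.3300703 ,   0.        , 317.92062279],
       [  0.        , 527.3300703 , 240.07782367],
       [  0.        ,   0.        ,   1.        ]]), 'cam_to_world': array([[ 0.0254988 ,  0.98803807, -0.15208744,  0.33255953],
       [-0.99942332,  0.02860829,  0.01829198, -0.01512973],
       [ 0.02242413,  0.15153331,  0.98819776,  1.10590744],
       [ 0.        ,  0.        ,  0.        ,  1.        ]])}
top hub_p_center [460.2 233.7] 0.57 [ 0.514 -0.321  0.064]
top yellow_tray_floor [162.5 280.4] 0.85 [0.408 0.284 0.007]
top yellow_tray_floor [394.6 294.7] 0.63 [ 0.391 -0.198  0.008]
top white_tray_floor [456.8 304.8] 0.63 [ 0.374 -0.329  0.005]
```

View pics/top1.png

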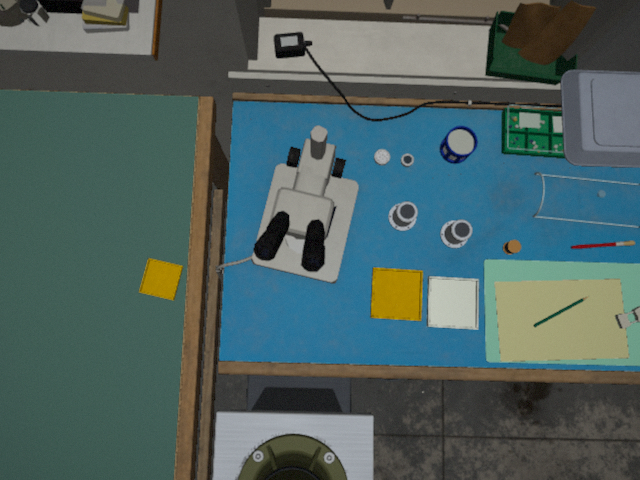

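View pics/scene1.png

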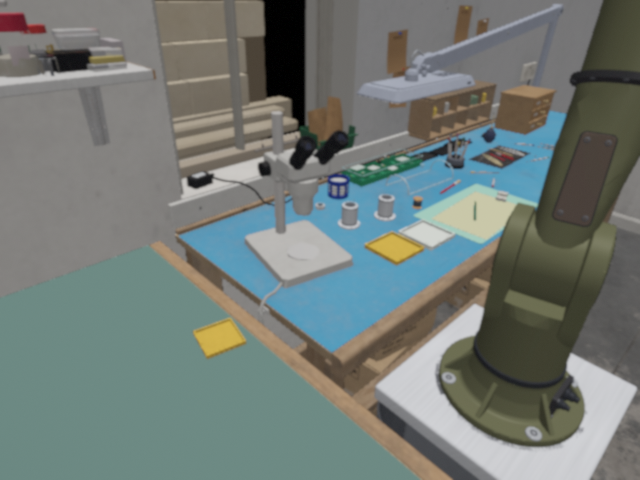

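Hubs are at top pixels (404,215) and (457,233). There are two yellow trays, a ~52 px one at (396,294) and a ~38 px one at (161,279). The 105 mm tray should be the larger one at (396,294), and I'll confirm by metric size and a crop.

Run:
```python
from h import *
z=np.load("top1.npz");P,D=z["P"],z["D"];c=calibration("top");K=c["intrinsics"];T=c["cam_to_world"]
v,u=np.mgrid[:480,:640];W=np.stack([(u-K[0,2])/K[0,0]*D,-(v-K[1,2])/K[1,1]*D,-D],-1)@T[:3,:3].T+T[:3,3]
hsv=cv2.cvtColor(P,cv2.COLOR_RGB2HSV).astype(int)
ym=(hsv[...,0]>15)&(hsv[...,0]<32)&(hsv[...,1]>190)&(hsv[...,2]>90)
wm=(hsv[...,1]<40)&(hsv[...,2]>150)
for n,m,(cx,cy) in(("Y",ym,(396,294)),("ysmall",ym,(161,279)),("Wt",wm,(453,303))):
    m=m&(abs(u-cx)<40)&(abs(v-cy)<40)&(W[...,2]<.03)
    k,l,s,_=cv2.connectedComponentsWithStats(m.astype(np.uint8));i=1+s[1:,4].argmax();m=l==i
    uv=np.argwhere(m)[:,::-1]
    q=np.array([px2w("top",p,None,c,.012)[:2] for p in uv],np.float32)
    print(n,cv2.minAreaRect(q),np.median(W[m][:,2]))
for cx,cy in((404,215),(457,233)):
    m=(abs(u-cx)<22)&(abs(v-cy)<25)&(W[...,2]>.05)&(W[...,2]<.07)
    print("hub",cv2.minEnclosingCircle(W[m][:,:2].astype(np.float32)),np.median(W[m],0),m.sum())
# scope obstacle extents
m=(u>230)&(u<362)&(v>120)&(v<285)&(W[...,2]>.05);print("scope",W[m].min(0),W[m].max(0))
m=(u>230)&(u<362)&(v>120)&(v<285)&(W[...,2]>.015);print("scope base",W[m].min(0),W[m].max(0))
cv2.imwrite("pics/crop1.png",cv2.hconcat([cv2.resize(P[195:335,360:490,::-1],None,fx=4,fy=4),cv2.resize(P[245:315,130:195,::-1],(260,280),).repeat(2,0)]))
```

```text
Y ((0.39366090297698975, -0.20103974640369415), (0.10347859561443329, 0.10248544812202454), 88.07417297363281) 0.005088884011013706
ysmall ((0.41116416454315186, 0.28686851263046265), (0.07310207188129425, 0.07114138454198837), 78.49324035644531) 0.004193594836313874
Wt ((0.3786561191082001, -0.31879955530166626), (0.1047278493642807, 0.10474849492311478), 88.13621520996094) 0.004774335529658558
hub ((0.5575801134109497, -0.21296682953834534), 0.022762689739465714) [ 0.55654667 -0.21179417  0.05970245] 370
hub ((0.522180438041687, -0.32419997453689575), 0.022735267877578735) [ 0.5225022  -0.32307906  0.05912677] 376
scope [ 0.33255953 -0.07633613  0.17806332] [0.64555702 0.06843052 1.10590744]
scope base [ 0.33255953 -0.11558298  0.01500207] [0.66209702 0.10248959 1.10590744]
```

View pics/crop1.png

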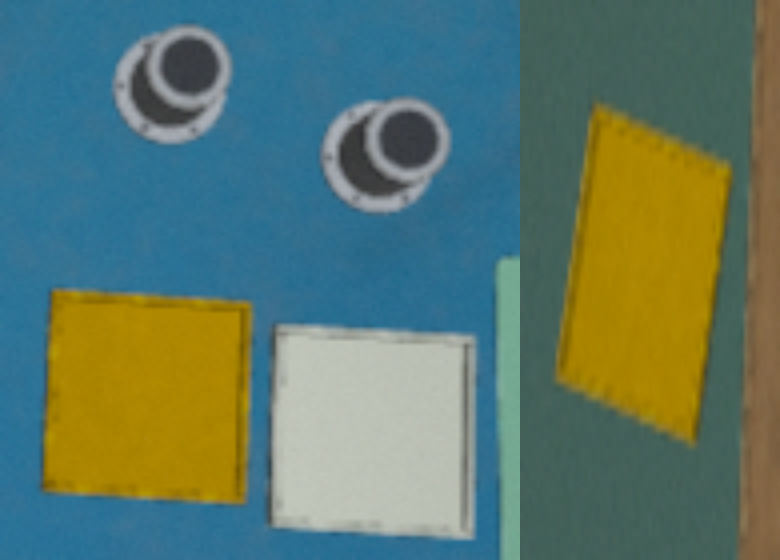

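The crop settles it. The yellow tray beside the white one is ~104 mm across and is the one to use; the other is ~72 mm and is the decoy. First I move over the hub at (0.522, -0.324), turning the jaws radially.

Call:
drive_tool(moves="0.03 -0.014 0.01 -6 1; 0.07 -0.034 0.02 -12 1; 0.115 -0.055 0.03 -18 1; 0.16 -0.077 0.04 -24 1; 0.205 -0.099 0.045 -30 1; 0.25 -0.12 0.05 -36 1; 0.295 -0.142 0.06 -42 1; 0.335 -0.161 0.06 -47 1", grip_force=40)

```text
time_s: 1.2
tool_pos: [0.449, -0.3858, 0.1616]
tool_rot: [-179.9, -0.0, 62.0]
force: [-0.3, -0.3, -0.4]
grip_width: 0.0872
```

Call:
drive_tool(moves="0.03 0.012 0 0 1; 0.06 0.024 0 0 1; 0.08 0.031 0 0 1; 0.089 0.035 0 0 1; 0.089 0.035 0 0 1; 0.089 0.035 0 0 1; 0.089 0.035 0 0 1; 0.089 0.035 0 0 1")

```text
time_s: 2.0
tool_pos: [0.5201, -0.3276, 0.1626]
tool_rot: [-180.0, 0.0, 61.6]
force: [-0.5, 0.6, -0.1]
grip_width: 0.0869
```

```bash
cat > wr.py <<'E'
from h import *
from scipy.spatial.transform import Rotation as R
import sys
o=get_obs();P,D=read_camera("wrist");cv2.imwrite(f"pics/{sys.argv[1]}.png",P[:,:,::-1])
c=calibration("wrist");K=np.array(c["intrinsics"])
Tw=np.eye(4);Tw[:3,:3]=R.from_euler("xyz",o["tool_rot"],degrees=True).as_matrix();Tw[:3,3]=o["tool_pos"]
T=Tw@np.array(c["T_tool_cam"])
v,u=np.mgrid[:480,:640];a=(u-K[0,2])/K[0,0];b=(v-K[1,2])/K[1,1];r=np.hypot(a,b)+1e-9
t=np.tan(np.minimum(r,1.5))/r
W=np.stack([a*t*D,-b*t*D,-D],-1)@T[:3,:3].T+T[:3,3]
print("tcp",o["tool_pos"],o["tool_rot"],"F",o["force"],"t",o["time_s"],"w",o["grip_width"])
for n in("hub_p_center","hub_q_center"):
    for q in pinpoint("wrist",n)[:2]:
        i,j=np.round(q["uv"]).astype(int)[::-1];print(n,np.round(q["uv"]),round(q["conf"],2),W[i,j].round(3))
for x,y in [tuple(map(float,s.split(","))) for s in sys.argv[2:]]:
    m=(np.hypot(W[...,0]-x,W[...,1]-y)<.045)&(W[...,2]>.054)&(W[...,2]<.075)&(D>0)
    if m.sum()>20: print("hubtop",cv2.minEnclosingCircle(W[m][:,:2].astype(np.float32)),np.median(W[m],0).round(4),m.sum())
E
python3 wr.py w1 .522,-.324 .557,-.212
```

```text
tcp [ 0.52009262 -0.32758438  0.16256653] [-1.79993743e+02  4.45028208e-02  6.15756690e+01] F [-0.46686025  0.56434069 -0.10588629] t 2.0 w 0.08688109414707788
hub_p_center [323. 221.] 0.81 [ 0.529 -0.322  0.06 ]
hub_q_center [291.  76.] 0.65 [ 0.559 -0.219  0.06 ]
hubtop ((0.5262265801429749, -0.3273972272872925), 0.022392289713025093) [ 0.527  -0.3261  0.0607] 2676
hubtop ((0.5604265332221985, -0.2162570208311081), 0.022580955177545547) [ 0.5603 -0.2172  0.0607] 2885
```

View pics/w1.png

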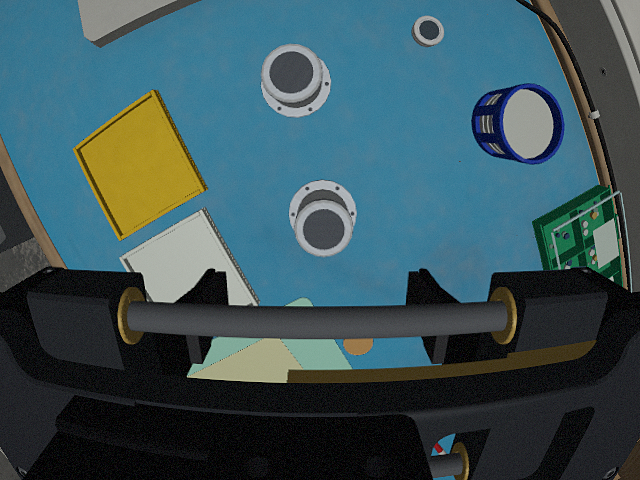

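The wrist view shows the near hub at (323,225), the other at (292,75), the yellow tray at (140,165) and the white tray at (190,260). Both hubs agree with the top-camera positions to about 4 mm. Descending.

Call:
drive_tool(moves="0.004 0.004 0.02 0 1; 0.004 0.004 0.045 0 1; 0.004 0.004 0.07 0 1; 0.004 0.004 0.095 0 1; 0.004 0.004 0.115 0 1; 0.004 0.004 0.13 0 1; 0.004 0.004 0.138 0 1; 0.004 0.004 0.14 0 1")

```text
time_s: 2.95
tool_pos: [0.5262, -0.3244, 0.0219]
tool_rot: [-179.9, -0.0, 61.7]
force: [0.3, -0.4, 1.1]
grip_width: 0.087
```

Call:
drive_tool(moves="0 0 0 0 1; 0 0 0 0 -0.4; 0 0 0 0 -0.8; 0 0 0 0 -1; 0 0 0 0 -1; 0 0 0 0 -1; 0 0 0 0 -1; 0 0 0 0 -1", grip_force=40)

```text
time_s: 3.75
tool_pos: [0.5269, -0.3246, 0.0226]
tool_rot: [180.0, 0.0, 61.7]
force: [1.0, -0.7, -0.3]
grip_width: 0.0433
```

Gripped at 43 mm, which matches the barrel. Now lift 50 mm (centre 0.08) and weigh.

Call:
drive_tool(moves="0 0 -0.006 0 -1; 0 0 -0.015 0 -1; 0 0 -0.025 0 -1; 0 0 -0.035 0 -1; 0 0 -0.045 0 -1; 0 0 -0.05 0 -1; 0 0 -0.05 0 -1; 0 0 -0.05 0 -1")

```text
time_s: 4.55
tool_pos: [0.5264, -0.3245, 0.0725]
tool_rot: [-180.0, 0.0, 61.7]
force: [0.3, -0.7, -6.4]
grip_width: 0.0438
```

Call:
drive_tool(moves="0 0 0 0 -1; 0 0 0 0 -1; 0 0 0 0 -1; 0 0 0 0 -1; 0 0 0 0 -1; 0 0 0 0 -1; 0 0 0 0 -1; 0 0 0 0 -1")

```text
time_s: 5.35
tool_pos: [0.5266, -0.3245, 0.0726]
tool_rot: [180.0, 0.0, 61.7]
force: [-0.4, -0.1, -7.0]
grip_width: 0.044
```

Run:
```python
from h import *
f=[]
for i in range(6): read_camera("scene");o=get_obs();f.append(o["force"])
print(np.mean(f,0),np.std(f,0),o["tool_pos"],o["tool_rot"],o["grip_width"],o["time_s"])
```

```text
[ 0.19226941 -0.14791331 -6.36245395] [0.43731258 0.43654735 0.35118669] [ 0.52662516 -0.32450687  0.07257585] [1.79994393e+02 6.53964507e-03 6.17163808e+01] 0.04351764297117651 5.65
```

It weighs about 6.6 N, so this is the solid hub and it goes in the yellow tray.

Call:
drive_tool(moves="0.003 -0.012 0 0 -1; 0.009 -0.035 0 0 -1; 0.017 -0.065 0 0 -1; 0.025 -0.095 0 0 -1; 0.033 -0.125 0 0 -1; 0.04 -0.152 0 0 -1; 0.045 -0.17 0 0 -1; 0.046 -0.175 0 0 -1")

```text
time_s: 6.45
tool_pos: [0.3927, -0.1995, 0.0725]
tool_rot: [-179.9, 0.1, 61.8]
force: [-0.5, -0.2, -6.8]
grip_width: 0.0436
```

```bash
python3 wr.py w2
python3 - <<'E'
from h import *
P,D=read_camera("scene");cv2.imwrite("pics/s2.png",cv2.hconcat([cv2.resize(P[150:300,300:470,::-1],(510,450))]))
print(get_obs()["tool_pos"])
E
```

```text
tcp [ 0.39265009 -0.19953829  0.07251115] [-1.79934960e+02  6.48551947e-02  6.17931197e+01] F [-0.53313528 -0.1866733  -6.8098465 ] t 6.45 w 0.04362256986189698
hub_q_center [558. 158.] 0.92 [ 0.542 -0.204  0.058]
[ 0.39548415 -0.20196377  0.07317047]
```

View pics/s2.png

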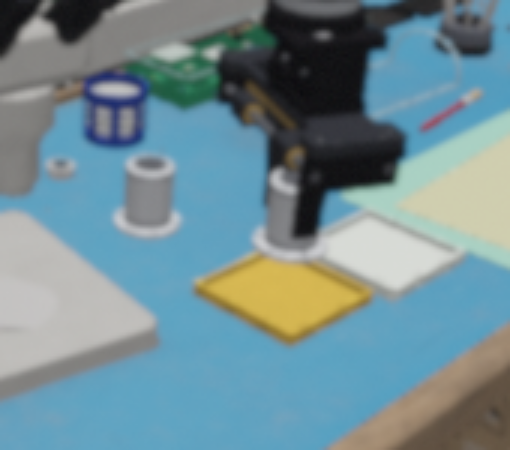

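The held hub is over the yellow tray. Lowering to about 1 mm above the floor, slowly.

Call:
drive_tool(moves="0 0 0.006 0 -1; 0 0 0.014 0 -1; 0 0 0.023 0 -1; 0 0 0.031 0 -1; 0 0 0.037 0 -1; 0 0 0.041 0 -1; 0 0 0.043 0 -1; 0 0 0.0435 0 -1")

```text
time_s: 7.45
tool_pos: [0.3943, -0.2011, 0.0289]
tool_rot: [-180.0, 0.0, 61.7]
force: [0.2, 0.3, -6.2]
grip_width: 0.0432
```

Call:
drive_tool(moves="0 0 0.0005 0 -1; 0 0 0.001 0 -1; 0 0 0.0015 0 -1; 0 0 0.0018 0 -1; 0 0 0.002 0 -1; 0 0 0.002 0 -1; 0 0 0.002 0 -1; 0 0 0.002 0 -1")

```text
time_s: 8.25
tool_pos: [0.3945, -0.2012, 0.0275]
tool_rot: [180.0, 0.0, 61.7]
force: [-2.2, 1.3, 2.0]
grip_width: 0.0435
```

Contact, so the load is off the wrist. Open, then rise.

Call:
drive_tool(moves="0 0 0 0 -0.5; 0 0 0 0 0; 0 0 0 0 0.5; 0 0 0 0 1; 0 0 0 0 1; 0 0 0 0 1; 0 0 0 0 1; 0 0 0 0 1")

```text
time_s: 9.05
tool_pos: [0.3944, -0.2011, 0.027]
tool_rot: [180.0, 0.0, 61.7]
force: [-0.2, -0.5, -0.5]
grip_width: 0.0827
```

Call:
drive_tool(moves="0 0 -0.005 0 1; 0 0 -0.015 0 1; 0 0 -0.035 0 1; 0 0 -0.06 0 1; 0 0 -0.085 0 1; 0 0 -0.11 0 1; 0 0 -0.125 0 1; 0 0 -0.13 0 1")

```text
time_s: 9.85
tool_pos: [0.3956, -0.2016, 0.1597]
tool_rot: [179.7, 0.0, 61.7]
force: [0.3, -0.1, -0.7]
grip_width: 0.0871
```

Call:
drive_tool(moves="0.005 0.012 0 0 1; 0.014 0.033 0 0 1; 0.026 0.06 0 0 1; 0.038 0.088 0 0 1; 0.05 0.115 0 0 1; 0.059 0.137 0 0 1; 0.065 0.149 0 0 1; 0.066 0.152 0 0 1")

```text
time_s: 10.65
tool_pos: [0.561, -0.2138, 0.1551]
tool_rot: [-179.9, -0.1, 61.8]
force: [0.2, -0.6, -0.6]
grip_width: 0.087
```

```bash
python3 wr.py w3 .559,-.215 .394,-.201
```

```text
tcp [ 0.56095144 -0.21382696  0.15514737] [-1.79880058e+02 -1.10034565e-01  6.17984291e+01] F [ 0.20224462 -0.59485003 -0.61905996] t 10.65 w 0.08703268019832237
hub_p_center [148. 302.] 0.68 [ 0.54  -0.165  0.24 ]
hub_q_center [317. 226.] 0.95 [ 0.565 -0.207  0.062]
hubtop ((0.5609562993049622, -0.215617835521698), 0.02252935618162155) [ 0.5613 -0.2148  0.0607] 2784
hubtop ((0.41335901618003845, -0.19686400890350342), 0.005874927155673504) [ 0.414  -0.1961  0.0572] 60
```

View pics/w3.png

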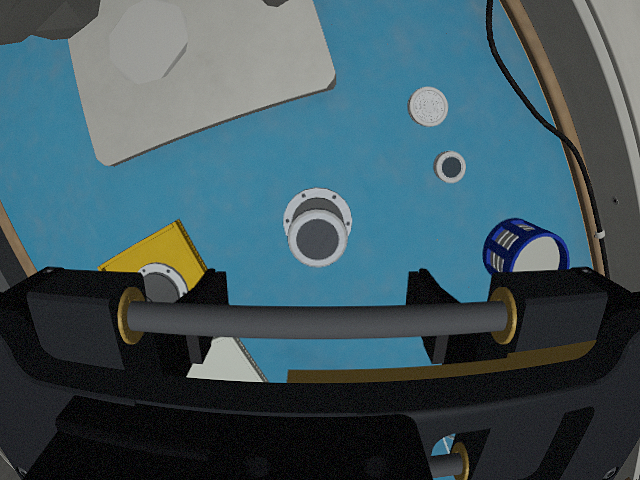

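The second hub is centred between the jaws at (319,235) and the first hub stands in the yellow tray at (165,285). Descend and grip.

Call:
drive_tool(moves="0 0 0.02 0 1; 0 0 0.045 0 1; 0 0 0.07 0 1; 0 0 0.095 0 1; 0 0 0.115 0 1; 0 0 0.127 0 1; 0 0 0.132 0 1; 0 0 0.134 0 1")

```text
time_s: 11.6
tool_pos: [0.5593, -0.2152, 0.0232]
tool_rot: [180.0, 0.0, 61.7]
force: [0.1, 0.8, -0.2]
grip_width: 0.0872
```

Call:
drive_tool(moves="0 0 0 0 1; 0 0 0 0 -0.4; 0 0 0 0 -0.8; 0 0 0 0 -1; 0 0 0 0 -1; 0 0 0 0 -1; 0 0 0 0 -1; 0 0 0 0 -1")

```text
time_s: 12.4
tool_pos: [0.5595, -0.215, 0.0231]
tool_rot: [180.0, 0.0, 61.7]
force: [-0.6, -0.1, -0.3]
grip_width: 0.0437
```

Call:
drive_tool(moves="0 0 -0.006 0 -1; 0 0 -0.015 0 -1; 0 0 -0.025 0 -1; 0 0 -0.035 0 -1; 0 0 -0.045 0 -1; 0 0 -0.05 0 -1; 0 0 -0.05 0 -1; 0 0 -0.05 0 -1")

```text
time_s: 13.2
tool_pos: [0.5593, -0.215, 0.073]
tool_rot: [-180.0, 0.0, 61.7]
force: [-0.2, -1.3, -1.4]
grip_width: 0.0441
```

It reads about 1.4–2 N, so this is the light one. Move it to the white tray.

Call:
drive_tool(moves="-0.012 -0.007 0 0 -1; -0.035 -0.022 0 0 -1; -0.065 -0.04 0 0 -1; -0.095 -0.059 0 0 -1; -0.125 -0.077 0 0 -1; -0.152 -0.094 0 0 -1; -0.17 -0.105 0 0 -1; -0.177 -0.109 0 0 -1")

```text
time_s: 14.0
tool_pos: [0.3758, -0.3208, 0.0725]
tool_rot: [-179.9, 0.1, 61.5]
force: [-1.0, 0.1, -2.6]
grip_width: 0.0436
```

Call:
drive_tool(moves="0 0 0 0 -1; 0 0 0 0 -1; 0 0 0.008 0 -1; 0 0 0.017 0 -1; 0 0 0.027 0 -1; 0 0 0.036 0 -1; 0 0 0.041 0 -1; 0 0 0.043 0 -1")

```text
time_s: 14.8
tool_pos: [0.3792, -0.3187, 0.029]
tool_rot: [-179.9, -0.0, 61.7]
force: [-0.1, -1.0, -3.0]
grip_width: 0.0439
```

Call:
drive_tool(moves="0 0 0.0005 0 -1; 0 0 0.001 0 -1; 0 0 0.0015 0 -1; 0 0 0.0018 0 -1; 0 0 0.002 0 -1; 0 0 0.002 0 -1; 0 0 0.002 0 -1; 0 0 0.002 0 -1")

```text
time_s: 15.6
tool_pos: [0.3796, -0.3192, 0.0281]
tool_rot: [180.0, 0.0, 61.7]
force: [-0.2, -0.0, -1.8]
grip_width: 0.0436
```

Call:
drive_tool(moves="0 0 0.0003 0 -1; 0 0 0.0006 0 -1; 0 0 0.0009 0 -1; 0 0 0.0012 0 -1; 0 0 0.0012 0 -1; 0 0 0.0012 0 -1; 0 0 0.0012 0 -1; 0 0 0.0012 0 -1")

```text
time_s: 16.4
tool_pos: [0.3796, -0.3192, 0.028]
tool_rot: [-180.0, 0.0, 61.7]
force: [-2.9, 2.9, 9.3]
grip_width: 0.0435
```

Firm contact. Release and rise.

Call:
drive_tool(moves="0 0 -0.0008 0 -1; 0 0 -0.0008 0 -0.5; 0 0 -0.0008 0 0; 0 0 -0.0008 0 0.5; 0 0 -0.0008 0 1; 0 0 -0.0008 0 1; 0 0 -0.0008 0 1; 0 0 -0.0008 0 1")

```text
time_s: 17.2
tool_pos: [0.3796, -0.3192, 0.0275]
tool_rot: [-180.0, 0.0, 61.7]
force: [0.5, -0.1, 0.3]
grip_width: 0.0758
```

Call:
drive_tool(moves="0 0 0 0 1; 0 0 -0.01 0 1; 0 0 -0.03 0 1; 0 0 -0.06 0 1; 0 0 -0.09 0 1; 0 0 -0.12 0 1; 0 0 -0.14 0 1; 0 0 -0.15 0 1")

```text
time_s: 18.0
tool_pos: [0.3806, -0.3199, 0.1806]
tool_rot: [179.8, 0.1, 61.7]
force: [0.9, 0.1, -0.3]
grip_width: 0.0867
```

Call:
drive_tool(moves="-0.01 0.01 0 0 1; -0.03 0.03 0 0 1; -0.06 0.05 0 0 1; -0.09 0.07 0 0 1; -0.12 0.09 0 0 1; -0.14 0.1 0 0 1; -0.15 0.1 0 0 1; -0.15 0.1 0 0 1")

```text
time_s: 18.8
tool_pos: [0.3946, -0.4999, 0.1756]
tool_rot: [-179.8, -0.0, 61.5]
force: [0.2, 0.5, -0.3]
grip_width: 0.0871
```

Run:
```python
from h import *
P,D=read_camera("top");c=calibration("top");K=c["intrinsics"];T=c["cam_to_world"]
v,u=np.mgrid[:480,:640];W=np.stack([(u-K[0,2])/K[0,0]*D,-(v-K[1,2])/K[1,1]*D,-D],-1)@T[:3,:3].T+T[:3,3]
for x,y in((.394,-.201),(.379,-.319)):
    m=(np.hypot(W[...,0]-x,W[...,1]-y)<.045)&(W[...,2]>.055)&(W[...,2]<.08)
    if m.sum()>20:
        q=W[m];A=np.c_[q[:,:2]-q[:,:2].mean(0),np.ones(len(q))];s=np.linalg.lstsq(A,q[:,2],rcond=None)[0]
        print(cv2.minEnclosingCircle(q[:,:2].astype(np.float32)),np.median(q,0),"slope",s[:2])
S,_=read_camera("scene")
cv2.imwrite("pics/f.png",cv2.hconcat([cv2.resize(P[195:345,350:500,::-1],(400,400)),cv2.resize(S[170:290,320:470,::-1],(400,400))]))
o=get_obs();print(o["time_s"],o["tool_pos"],o["force"])
```

```text
((0.390630841255188, -0.20047470927238464), 0.02222433127462864) [ 0.39023363 -0.19944178  0.06476805] slope [ 0.0081434  -0.01746433]
((0.3764161467552185, -0.3161129951477051), 0.02228773757815361) [ 0.3767962  -0.31486985  0.06456175] slope [ 0.02275954 -0.03672374]
18.9 [ 0.3965353  -0.49749605  0.1767696 ] [-0.27870244  0.39990237  0.13947763]
```

View pics/f.png

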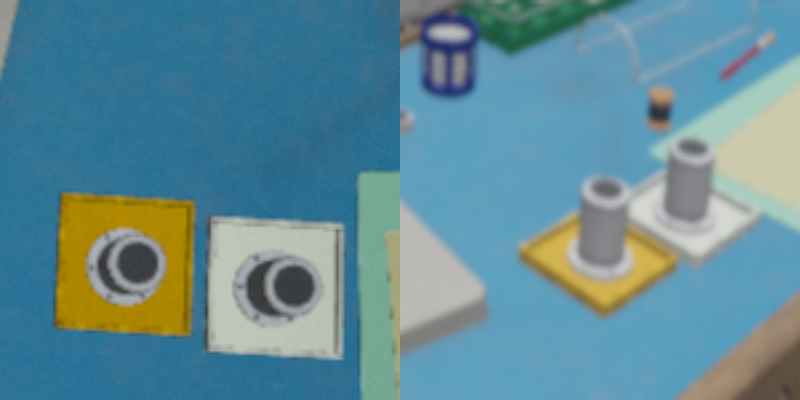

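Both hubs stand upright near the tray centres, tops at 0.065 m. The arm is clear, so I'm handing in.

```bash
python3 -c "
from cell import *
print(sign_off())"
```

```text
the job is handed in; nothing more can be done
None
```

I set the solid hub in the yellow tray and the hollow hub in the white tray, and handed the job in at about 19 s of the 51 s allowed. No verdict was reported.

- **Weighing:** the hub first at (0.525, -0.326) read about 6.6 N in the air, so it is the solid one. The other read 1.4–3 N, so it is the hollow one. The wrist force was noisy by about 0.4 N, but the gap between the two is clear.
- **Yellow tray choice:** I used the one beside the white tray, which measured about 104 mm across. The look-alike on the other bench measured about 72 mm.
- **Final check (top and scene cameras):**
  - Both hubs are within about 4 mm of their tray centres.
  - Both tops are at 0.065 m, which fits a 60 mm hub flat on the 5 mm floor.
  - The arm is clear and the wrist force is near zero.
- **Disagreements:**
  - The top and wrist cameras differed by 3–5 mm on the hub positions.
  - A plane fitted to the noisy top-camera depth suggested tilts of about 1° (solid) and 2.5° (hollow). I put that down to noise, and it is inside the 7° limit either way.
- **Set-down of the hollow hub:** the force peaked at about 9 N upward on contact. I backed off slightly before releasing.

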